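Shim and clamp an ear-mould block

TASK

The plaster ear-mould block standing in the bench clamp leaves a gap in front of the jaw. Try the three aluminium spacers and find the one that fills the gap with hardly any play, stand it squarely in the gap, fully down on the board, then swing the cam lever fully closed so that the plunger grips it. Finish with the other two spacers standing upright on the bench, off the clamp's board, and do not disturb the mould blocks, the jar or the pliers.

Things in the scene. Friction and masses are not known exactly. Their poses are not given: they have to be found in the camera images.
- clamp: Bench clamp, fixed to the bench; place and heading vary. Grey board 215 x 100 mm, 10 mm thick (x -45 to 170, y +-50 mm), with dark steel jaw and end stop; between them stand the gap (jaw side) and a mould block (stop side). Origin: at bench height below the middle of the jaw's face; x runs from jaw face to end stop, z up.
- jaw_edge (a point): Middle of the top edge of the jaw's face, clamp x = 0, 46 mm above the bench. The jaw is 40 mm long (x -40 to 0) and 56 mm wide, with a 2 mm chamfer along this edge.
- end_stop (a point): Middle of the top edge of the end stop's face, clamp x = 64.3 mm, 46 mm above the bench; stop 12 mm thick, 56 mm wide. The mould block stands 0.3 mm off this face between two low guides; its top is 44 mm above the bench, its upper edge towards the jaw chamfered 2 mm.
- gap_foot (a point): Foot of the jaw's face on the board, 10 mm above the bench. From here the gap runs along clamp +x, open at the top and both sides; its width is 15.5, 19.5 or 23.5 mm. A spacer too thick stops on the rims at 42 to 46 mm; the right one has 1.5 mm play; a thinner one goes down too but has 5.5 mm or more, beyond the plunger's reach.
- spacer_thin: Plain aluminium spacer, the thinnest of three that differ only in thickness: a block 14 mm thick (its x axis) x 40 mm wide (y) x 38 mm high, with a grip tab centred on top, 12 mm thick (x) x 24 mm wide (y) x 36 mm high, so 74 mm tall in all; 90 g. It starts standing loose on the bench. Origin: centre of its underside, z up.
- spacer_mid: Plain aluminium spacer, the middle one of three that differ only in thickness: a block 18 mm thick (its x axis) x 40 mm wide (y) x 38 mm high, with a grip tab centred on top, 12 mm thick (x) x 24 mm wide (y) x 36 mm high, so 74 mm tall in all; 90 g. It starts standing loose on the bench. Origin: centre of its underside, z up.
- spacer_thick: Plain aluminium spacer, the thickest of three that differ only in thickness: a block 22 mm thick (its x axis) x 40 mm wide (y) x 38 mm high, with a grip tab centred on top, 12 mm thick (x) x 24 mm wide (y) x 36 mm high, so 74 mm tall in all; 90 g. It starts standing loose on the bench. Origin: centre of its underside, z up.
- lever (a joint): Steel cam lever lying level above the jaw on an upright pivot. 0 = open, pointing along clamp -x; grows anticlockwise seen from above; 1.5 rad (a stop) = closed, along clamp -y. Starts between 0 and 0.3 and stays where left (friction 0.14 N m). With the right spacer in, the plunger adds resistance from about midway.
- lever_pivot (a point): Point on the lever's upright pivot axis, 60 mm above the bench, on the clamp centre line 22 mm behind the jaw face (clamp x = -22 mm). The round boss here, 22 mm in diameter, reaches 62 mm above the bench; the lever arm is 10 mm wide.
- lever_knob (a point): Centre of the top of the lever's upright black knob, 12 mm in diameter, 30 mm tall above the arm, 80 mm from the pivot; knob top 89 mm, arm's upper side 59 mm, arm's underside 51 mm above the bench.
- plunger: Steel plunger, 18 mm in diameter, in the jaw on the clamp's centre line, axis 26 mm above the bench. Lever open: its end is 2 mm behind the jaw's face; closing drives it out up to 4.5 mm past the face through a 6 N/mm spring (about 15 N on the right spacer). Origin: at bench height, below the jaw face's middle when open.
- mould_a: Cream plaster ear-mould block, loose, 44 mm wide, 34 mm high, 160 g, ear shape on top. Three differ in length, about 41, 45 and 49 mm; which is which is not told. One stands in the clamp at the end stop (its length sets the gap), two wait on the far end of the clamp's board. Origin: foot of the middle of the end face on the stop's side; it extends along its -x.
- mould_b: Cream plaster ear-mould block, loose, 44 mm wide, 34 mm high, 160 g, ear shape on top. Three differ in length, about 41, 45 and 49 mm; which is which is not told. One stands in the clamp at the end stop (its length sets the gap), two wait on the far end of the clamp's board. Origin: foot of the middle of the end face on the stop's side; it extends along its -x.
- mould_c: Cream plaster ear-mould block, loose, 44 mm wide, 34 mm high, 160 g, ear shape on top. Three differ in length, about 41, 45 and 49 mm; which is which is not told. One stands in the clamp at the end stop (its length sets the gap), two wait on the far end of the clamp's board. Origin: foot of the middle of the end face on the stop's side; it extends along its -x.
- jar: Bystander: small closed glass jar with a white lid, 52 mm in diameter, 62 mm tall, standing on the bench. Origin: centre of its underside.
- pliers: Bystander: pliers with black handles lying on the bench, 150 mm long. Origin: below their pivot.
Mind the look-alikes: they are no part of the job. What is shaped like the spacer_thick but purple or turquoise is not meant.

How it is judged:
On the way, in this order (a step that is already met when the one before it is completed fails the run):
1. with the lever still open, a spacer stands fully down in the gap (value of joint lever below 0.6 rad and ((z of spacer_thin in the frame of clamp between 0.005 and 0.014 m and y of spacer_thin in the frame of clamp between -0.012 and 0.012 m and x of spacer_thin in the frame of clamp between 0.004 and 0.022 m and angle between the x axis of spacer_thin and the x axis of clamp, either way round below 0.12 rad and angle between spacer_thin's own z axis and vertical below 0.08 rad) or (z of spacer_mid in the frame of clamp between 0.005 and 0.014 m and y of spacer_mid in the frame of clamp between -0.012 and 0.012 m and x of spacer_mid in the frame of clamp between 0.004 and 0.022 m and angle between the x axis of spacer_mid and the x axis of clamp, either way round below 0.12 rad and angle between spacer_mid's own z axis and vertical below 0.08 rad) or (z of spacer_thick in the frame of clamp between 0.005 and 0.014 m and y of spacer_thick in the frame of clamp between -0.012 and 0.012 m and x of spacer_thick in the frame of clamp between 0.004 and 0.022 m and angle between the x axis of spacer_thick and the x axis of clamp, either way round below 0.12 rad and angle between spacer_thick's own z axis and vertical below 0.08 rad))), for 0.2 s.
2. the lever is closed and the plunger presses on the spacer (value of joint lever above 1.35 rad and (contact force between plunger and spacer_thin above 6 N or contact force between plunger and spacer_mid above 6 N or contact force between plunger and spacer_thick above 6 N)), for 0.2 s.
At the end, for the whole second after the job is handed in: One spacer stands in the gap, down within 4 mm, within 12 mm of the centre line, square within 0.12 rad, upright; lever beyond 1.35 rad, plunger pressing that spacer with over 6 N; the other two spacers stand upright on the bench (tilt under 0.15 rad), at rest (value of joint lever above 1.35 rad and ((z of spacer_thin in the frame of clamp between 0.005 and 0.014 m and y of spacer_thin in the frame of clamp between -0.012 and 0.012 m and x of spacer_thin in the frame of clamp between 0.004 and 0.022 m and angle between the x axis of spacer_thin and the x axis of clamp, either way round below 0.12 rad and angle between spacer_thin's own z axis and vertical below 0.08 rad and contact force between plunger and spacer_thin above 6 N and linear speed of each of spacer_thin, spacer_mid, spacer_thick below 0.02 m/s and height (world z) of each of spacer_mid, spacer_thick below 0.005 m and angle between each of spacer_mid, spacer_thick's own z axis and vertical below 0.15 rad) or (z of spacer_mid in the frame of clamp between 0.005 and 0.014 m and y of spacer_mid in the frame of clamp between -0.012 and 0.012 m and x of spacer_mid in the frame of clamp between 0.004 and 0.022 m and angle between the x axis of spacer_mid and the x axis of clamp, either way round below 0.12 rad and angle between spacer_mid's own z axis and vertical below 0.08 rad and contact force between plunger and spacer_mid above 6 N and linear speed of each of spacer_mid, spacer_thin, spacer_thick below 0.02 m/s and height (world z) of each of spacer_thin, spacer_thick below 0.005 m and angle between each of spacer_thin, spacer_thick's own z axis and vertical below 0.15 rad) or (z of spacer_thick in the frame of clamp between 0.005 and 0.014 m and y of spacer_thick in the frame of clamp between -0.012 and 0.012 m and x of spacer_thick in the frame of clamp between 0.004 and 0.022 m and angle between the x axis of spacer_thick and the x axis of clamp, either way round below 0.12 rad and angle between spacer_thick's own z axis and vertical below 0.08 rad and contact force between plunger and spacer_thick above 6 N and linear speed of each of spacer_thick, spacer_thin, spacer_mid below 0.02 m/s and height (world z) of each of spacer_thin, spacer_mid below 0.005 m and angle between each of spacer_thin, spacer_mid's own z axis and vertical below 0.15 rad))); the robot touches nothing.
It fails at once if a mould block is pushed more than 15 mm from its place or tipped (distance of any of mould_a, mould_b, mould_c from where it was at the start of the episode above 0.015 m or angle between any of mould_a, mould_b, mould_c's own z axis and vertical above 0.25 rad).
It fails at once if the jar or the pliers are moved more than 30 mm (distance of any of jar, pliers from where it was at the start of the episode above 0.03 m).
It also fails if it takes over 72 s, if anything falls off the work surface, if the arm or the gripper's body presses on something with over 40 N, if the wrist force passes 120 N, or if a joint passes its speed limit or range.

ROBOT

A 6-joint arm with a two-finger parallel gripper is mounted at the origin on the work surface. World frame = base frame: x ahead of the robot, y to its left, z up, the work surface at z = 0. Lengths are in m, angles in rad, forces in N, time in s.
With the tool pointing down it reaches from about 0.3 to 0.875 m from the base axis. Payload 6.4 kg.
Tool frame: the origin (TCP) lies at the very end of the fingers, on their centre line; the grasp point (between the pads) lies 19 mm behind it; z points along the fingers, y is the line along which they close (so a half turn about z gives the same grasp; the last joint's range is limited). The gripper opens to 85 mm and grips with 20 to 120 N. Pads are 22 mm wide; open, the fingers measure 114 mm over their backs; the gripper's body (76 mm by 85 mm) begins 54 mm behind the grasp point. The pads swing forward as they close: fully open they stand 13 mm farther back than shut.
Start: joints at [-1.347, 0.181, 1.607, -0, 1.354, -0.206], TCP at [0.24, -0.523, 0.231] pointing down, gripper open.
Joint ranges: [-2.99, 2.99], [-0.89, 2.07], [0.3, 2.58], [-1.14, 4.28], [0, 2.63], [-3.12, 3.12]. Speed limits (rad/s): [2.57, 2.57, 3.01, 3.14, 3.14, 3.14].

INTERFACE

Orientations are given as a unit quaternion [w, x, y, z].
In Python, from bench import ctrl, camera, calibration, order, outline_of gives the robot as it stands.
- The arm moves only by the tool move_arm, never from a script. Its argument "series" is a list that holds one entry, the list of rows, each a list of 5 numbers: the opening, from 0 (shut) to 1 (fully open), then the shift along the tool's x, y, z in mm, then the turn about the tool's z in rad. A call has exactly 10 rows; each row is the pose to reach, as a shift and turn from the pose commanded when the call began, along the tool's axes at that moment; what a row does not reach only later rows make up. A row lasts 1/12 s, in which the tool goes at most 41.7 mm and 7.16 degrees, less where a joint would pass 70% of its speed; a pose out of reach is approached as far as the arm can. A call with a gripper value outside its range is refused whole. The fingers move at their own pace and stop on an object; the grip force is fixed at half the most. Time passes only in rows, so rows that repeat a pose let the fingers close, or fill a call up. It gives the time, the measured TCP pose, the force, the opening and the grip force at its end, in the units of the state.
- ctrl.get_obs(): the state, without advancing time (a new reading comes with each control period).
- camera(name): name is "side" or "top"; returns (picture, depth): 384x512x3 uint8, blue, green, red; 384x512 float32, m along the optical axis (not along the pixel's ray), 0 where there is no reading.
- calibration(name): a dict with "intrinsics" (3x3 intrinsics, pixels), "k1" (the pictures are not rectified: a ray, as slopes to the right and down, at radius r is drawn at 1 + k1 r^2 times it, then the intrinsics apply), "rvec" (rotation vector, rad) and "tvec" (3), from world to camera coordinates, as OpenCV has them. Camera axes: x right, y down, z forward; pixel columns grow to the right and rows downward; lengths in m; the calibration is good to about 2 mm. A picture is of the moment at which its call begins. calibration takes no time and is no camera call.
- order.hand_in(): hands the job in; it is judged then, once.
Trained networks look in the newest picture that a camera, given by its name, has taken for a name from the list of things; names that differ only in an ending like _2 or _b are one class to them, and where a whole thing is asked for, a point or a joint stands for the part that bears it (a point fixed in the world has none). Each returns a list of dicts, best first, with "conf" (0 to 1); they miss things now and then, are a little off and sometimes report something else, mostly with a low value. They report only what shows in the picture. A call takes as long as a camera call. They do not tell look-alikes from the thing itself.
- outline_of(target, camera): "region" (384x512 bool, what is visible of it) and "bbox" ([centre column, centre row, width, height] in pixels, round what is visible of it).
The state is a dict: "time_s": time; "q": joint angles; "dq": joint speeds; "joint_efforts": joint torques, N m; "eef_pos": TCP position; "eef_rot": TCP orientation; "wrist_force": force on the tool from outside, world axes, zero at the start; "torque": the same for the moment, N m; "opening": opening from 0.0 (shut) to 1.0 (fully open); "grasp_force": force on a finger pad.
Only numpy, scipy, OpenCV 4.12 (cv2) and the standard library are available. Lean on these libraries where they do the work, as an engineer would, in place of code of your own. Each camera call takes 0.05 s, during which the arm holds its last target. There are 200 camera calls.

## Working session

There is one attempt and no reset: what is moved stays moved. The work goes in short steps, Python scripts to look and compute and a tool call to move; the robot and the scene stay as the last step left them, time stands still between calls to the robot, and variables do not carry over. Pictures are saved under pics/ and viewed, at most 10 in all, crops included, and the job is handed in when it is done.

Besides the shell and the picture viewer there is one more tool, called after "Call:" in YAML: its name, and indented under it one key for each argument. move_arm: Moves the arm, as the interface text tells. Its arguments: {"type":"object","properties":{"series":{"type":"array","items":{"type":"array","items":{"type":"array","items":{"type":"number"}}}}},"required":["series"]}

```bash
ls; mkdir -p pics
cat > h.py <<'E'
import numpy as np, cv2
from bench import ctrl, camera, calibration, order, outline_of
def K(n):
    c=calibration(n); R=cv2.Rodrigues(np.array(c["rvec"],float))[0]; return np.array(c["intrinsics"],float),float(c["k1"]),R,np.array(c["tvec"],float).ravel()
def cloud(n,depth):
    k,k1,R,t=K(n); v,u=np.mgrid[0:384,0:512]
    x=(u-k[0,2])/k[0,0]; y=(v-k[1,2])/k[1,1]; rd=np.hypot(x,y); r=rd.copy()
    for _ in range(10): r=rd/(1+k1*r*r)
    s=np.where(rd>0,r/np.maximum(rd,1e-9),1)
    P=np.stack([x*s*depth,y*s*depth,depth],-1)
    W=(P-t)@R; W[depth<=0]=np.nan
    return W
def proj(n,p):
    k,k1,R,t=K(n); c=np.atleast_2d(p)@R.T+t; s=c[:,:2]/c[:,2:]; s=s*(1+k1*(s**2).sum(1,keepdims=True))
    return s*[k[0,0],k[1,1]]+k[:2,2]
E
python3 - <<'E'
from h import *
o=ctrl.get_obs(); print({k:np.round(v,3) for k,v in o.items()})
for n in("top","side"):
    im,d=camera(n); cv2.imwrite(f"pics/{n}0.png",cv2.resize(im,(768,576))); np.savez(f"{n}0.npz",im=im,d=d)
    k,k1,R,t=K(n); print(n,k[0,0],k1,-R.T@t,R[2])
    W=cloud(n,d)
    for th in["clamp","spacer_thin","spacer_mid","spacer_thick","lever","mould_a","jar","pliers"]:
        for r in outline_of(th,n)[:5]:
            m=r["region"]&np.isfinite(W[...,2]); print(th,round(r["conf"],2),np.round(r["bbox"]),np.round(np.nanmedian(W[m],0),3),np.round(np.nanpercentile(W[m][:,2],98),3))
E
```

```text
pics
{'time_s': np.float64(0.0), 'q': array([-1.347,  0.182,  1.608,  0.   ,  1.354, -0.206]), 'dq': array([0.   , 0.   , 0.001, 0.001, 0.   , 0.   ]), 'joint_efforts': array([ 2.0000e-03, -4.4486e+01, -3.5134e+01, -0.0000e+00,  9.0000e-03,
        0.0000e+00]), 'eef_pos': array([ 0.239, -0.522,  0.23 ]), 'eef_rot': array([-0.001,  0.977,  0.213, -0.   ]), 'wrist_force': array([-0.293,  1.341,  0.408]), 'torque': array([ 0.018, -0.017, -0.049]), 'grasp_force': np.float64(0.0), 'opening': np.float64(1.001)}
top 479.1021746014612 -0.1028134370105875 [ 0.36179276 -0.08318521  1.5066709 ] [ 0.15776857  0.01491397 -0.98736349]
clamp 0.61 [192. 215.  71.  40.] [0.521 0.134 0.012] 0.064
clamp 0.49 [354. 246.  31.  47.] [ 0.437 -0.399  0.011] 0.018
spacer_mid 0.5 [291. 235.  14.   9.] [ 0.455 -0.183  0.043] 0.079
spacer_thick 0.7 [334. 220.  16.  12.] [ 0.513 -0.318  0.04 ] 0.079
spacer_thick 0.61 [320. 240.  16.  11.] [ 0.446 -0.272  0.043] 0.08
spacer_thick 0.54 [338. 192.  15.  11.] [ 0.595 -0.329  0.041] 0.079
lever 0.61 [215. 215.  34.   6.] [0.521 0.059 0.061] 0.092
mould_a 0.81 [152. 
[... 466 characters left out ...]
pacer_thin 0.6 [288. 243.  11.  30.] [ 0.609 -0.211  0.034] 0.075
spacer_mid 0.69 [234. 250.  10.  28.] [ 0.457 -0.198  0.038] 0.076
spacer_thick 0.8 [311. 275.  17.  25.] [ 0.601 -0.34   0.038] 0.076
spacer_thick 0.75 [243. 277.  12.  29.] [ 0.448 -0.29   0.038] 0.076
spacer_thick 0.59 [279. 282.  20.  34.] [ 0.518 -0.334  0.037] 0.076
lever 0.7 [226. 195.  18.  17.] [0.525 0.047 0.061] 0.089
mould_a 0.67 [220. 172.  16.   9.] [0.561 0.23  0.043] 0.049
mould_a 0.64 [205. 176.  12.  13.] [0.509 0.232 0.042] 0.049
mould_a 0.52 [219. 183.  14.   9.] [0.524 0.15  0.045] 0.05
jar 0.78 [315. 214.  18.  28.] [ 0.747 -0.12   0.042] 0.064
pliers 0.9 [258. 320.  54.  52.] [ 0.43  -0.408  0.012] 0.015
```

Run:
```python
from h import *
T=np.load("top0.npz")["im"]; S=np.load("side0.npz")["im"]
a=cv2.resize(T[120:280,130:390],(780,480),interpolation=2)
b=cv2.resize(S[140:350,190:340],(428,600),interpolation=2)
cv2.imwrite("pics/topc.png",a); cv2.imwrite("pics/sidec.png",b)
```

```text
(no output)
```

View pics/topc.png

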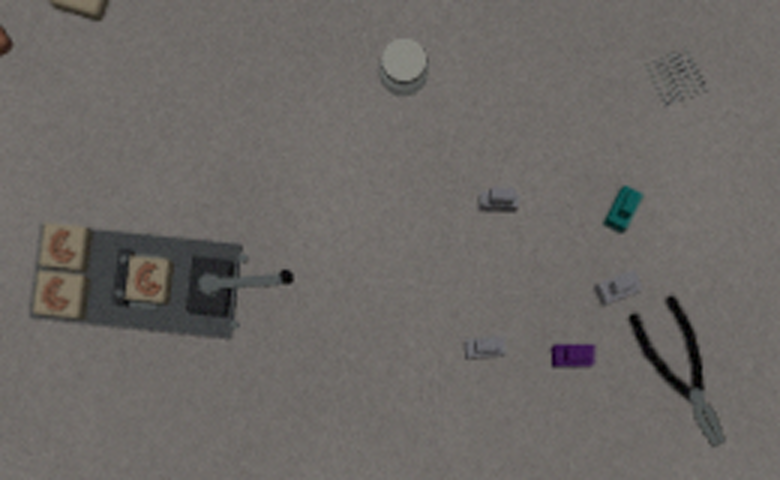

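View pics/sidec.png

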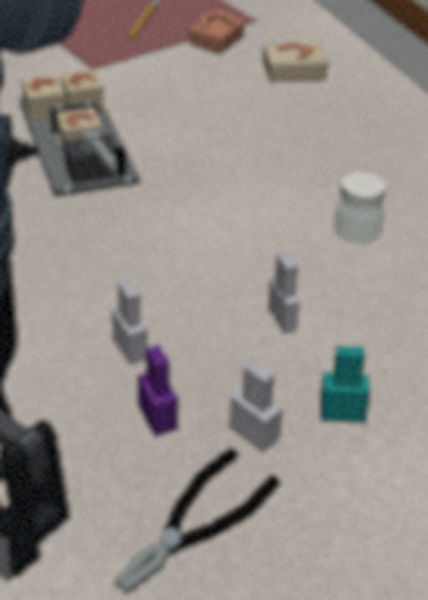

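The top view shows the clamp at left (crop ~30–243, 224–338; lever pointing right to the knob at 287,276), with grey spacers at crop (498,200), (485,348) and (617,288). Purple and turquoise are decoys. The side view shows (280,410 side crop ≈ 255,405) as the widest grey spacer. Next I'll measure more precisely.

Run:
```python
from h import *
for n in("top","side"):
    A=[camera(n) for _ in range(14)]
    im=np.mean([a[0].astype(float) for a in A],0); D=np.array([a[1] for a in A]); D[D==0]=np.nan
    d=np.nan_to_num(np.nanmedian(D,0)); print(n,"depth noise",np.nanmedian(np.nanstd(D,0)))
    np.savez(f"{n}1.npz",im=im,d=d)
T=np.load("top1.npz"); W=cloud("top",T["d"])
b=(W[...,0]>.3)&(W[...,0]<.7)&(abs(W[...,1])<.3)
print("bench z",np.nanpercentile(W[b][:,2],[5,20,50,80]))
im=T["im"]
# upsampled crops
def crop(u0,u1,v0,v1,s): return cv2.resize(np.clip(im[v0:v1,u0:u1],0,255).astype(np.uint8),None,fx=s,fy=s,interpolation=cv2.INTER_CUBIC)
c1=crop(136,232,188,240,8); cv2.imwrite("pics/clamp8.png",cv2.convertScaleAbs(c1,alpha=1.6))
S=np.load("side1.npz"); WS=cloud("side",S["d"])
for n,Wc in(("top",W),("side",WS)):
  for nm,c in(("A",(.607,-.205)),("B",(.456,-.188)),("C",(.515,-.325))):
    m=(np.hypot(Wc[...,0]-c[0],Wc[...,1]-c[1])<.045)
    tab=m&(Wc[...,2]>.066)&(Wc[...,2]<.085); sh=m&(Wc[...,2]>.03)&(Wc[...,2]<.048)
    for q,k in(("tab",tab),("should",sh)):
        p=Wc[k]; r=cv2.minAreaRect((p[:,:2]*1000).astype(np.float32)); print(n,nm,q,len(p),np.round(p.mean(0),4),[np.round(x,1) for x in r])
```

```text
top depth noise 0.0032850313
side depth noise 0.0018141286
bench z [-0.00134639 -0.00043887  0.00056188  0.00180432]
top A tab 35 [ 0.6083 -0.203   0.0737] [array([ 608.5, -202.7]), array([ 9.7, 24.1]), np.float64(0.5)]
top A should 30 [ 0.6073 -0.1991  0.0384] [array([ 609. , -202.7]), array([38.3, 13.3]), np.float64(87.1)]
top B tab 32 [ 0.457  -0.1871  0.0745] [array([ 456.9, -187.1]), array([21.2,  9.2]), np.float64(89.9)]
top B should 41 [ 0.4551 -0.1857  0.0381] [array([ 457.3, -186.7]), array([18.1, 39.8]), np.float64(2.5)]
top C tab 36 [ 0.5183 -0.3264  0.0737] [array([ 518.6, -326.8]), array([12. , 23.7]), np.float64(21.1)]
top C should 57 [ 0.5158 -0.3221  0.0382] [array([ 518.3, -326.4]), array([22. , 40.3]), np.float64(20.8)]
side A tab 46 [ 0.6122 -0.2067  0.073 ] [array([ 613.3, -204.2]), array([24.3, 12.2]), np.float64(87.3)]
side A should 62 [ 0.6098 -0.2116  0.0384] [array([ 613. , -204.8]), array([39. , 13.7]), np.float64(86.9)]
side B tab 52 [ 0.4604 -0.1903  0.0727] [array([ 461.1, -187.6]), array([12. , 24.9]), np.float64(6.9)]
side B should 81 [ 0.4587 -0.1956  0.0384] [array([ 461.1, -188. ]), array([17.6, 40.3]), np.float64(4.7)]
side C tab 67 [ 0.5212 -0.3283  0.073 ] [array([ 522.7, -327.1]), array([12.6, 24.1]), np.float64(19.6)]
side C should 127 [ 0.5196 -0.3332  0.0382] [array([ 522.8, -326.9]), array([22.3, 39.9]), np.float64(21.3)]
```

View pics/clamp8.png

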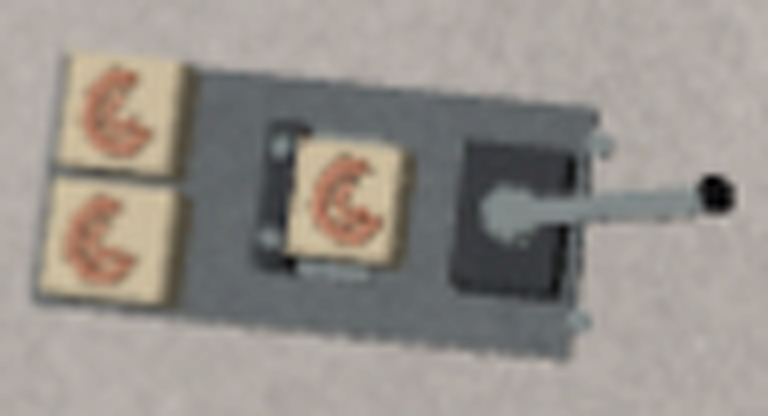

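The clamp picture shows the board (crop 35–600), jaw (450–575), pivot (510,213), knob (715,193), and the clamped mould (290–405), which looks like the shortest. Spacer thicknesses come out clearly: A thin, B mid, C thick. Now I'll fit the clamp frame and the gap.

Run:
```python
from h import *
for n in("top","side"):
    T=np.load(n+"1.npz"); W=cloud(n,T["d"]); im=T["im"]
    reg=(W[...,0]>.42)&(W[...,0]<.64)&(W[...,1]>.03)&(W[...,1]<.32)
    b,g,r=im[...,0],im[...,1],im[...,2]
    z=W[...,2]; bd=reg&(z>.005)&(z<.016)
    p=W[bd]; R=cv2.minAreaRect((p[:,:2]*1000).astype(np.float32)); print(n,"board",len(p),R)
    cream=reg&(r-b>25*r.max()/200)&(z>.036)
    k,l=cv2.connectedComponents(cream.astype(np.uint8),connectivity=4)
    for i in range(1,k):
        q=W[l==i]
        if len(q)>30: print(" mould",len(q),q.mean(0).round(4),[np.round(x,1) for x in cv2.minAreaRect((q[:,:2]*1000).astype(np.float32))])
    jw=reg&(z>.041)&(z<.049)&~cream
    q=W[jw]; print(" steel46",len(q))
    k,l=cv2.connectedComponents(jw.astype(np.uint8))
    for i in range(1,k):
        q=W[l==i]
        if len(q)>8: print("  ",len(q),q.mean(0).round(4),[np.round(x,1) for x in cv2.minAreaRect((q[:,:2]*1000).astype(np.float32))])
    lv=reg&(z>.054)&(z<.067); q=W[lv]; print(" lever",len(q),[np.round(x,1) for x in cv2.minAreaRect((q[:,:2]*1000).astype(np.float32))])
    lv=(W[...,0]>.42)&(W[...,0]<.64)&(W[...,1]>-.04)&(W[...,1]<.1)&(z>.08); q=W[lv]; print(" knob",len(q),q.mean(0))
```

```text
top board 1080 ((527.1136474609375, 174.50543212890625), (222.01402282714844, 100.34185028076172), 84.2596206665039)
 mould 197 [0.5598 0.248  0.0448] [array([560.1, 249. ]), array([42.6, 43.8]), np.float64(83.9)]
 mould 190 [0.5255 0.16   0.045 ] [array([525.9, 160.4]), array([40.7, 43.6]), np.float64(84.5)]
 mould 217 [0.5098 0.2513 0.0449] [array([510.2, 252.3]), array([47. , 43.4]), np.float64(83.9)]
 steel46 276
   78 [0.5286 0.187  0.0462] [array([528.3, 187.2]), array([13.1, 55.8]), np.float64(83.9)]
   191 [0.5188 0.0975 0.0462] [array([519.6,  96.9]), array([40.4, 56.1]), np.float64(83.5)]
 lever 97 [array([521.2,  67.8]), array([18.4, 73.2]), np.float64(2.7)]
 knob 14 [0.52448565 0.01497398 0.08897105]
side board 369 ((531.3424072265625, 170.53704833984375), (215.9095916748047, 99.00308227539062), 84.08838653564453)
 mould 88 [0.5632 0.2442 0.0449] [array([564.2, 247.1]), array([45.4, 43.1]), np.float64(81.9)]
 mould 97 [0.5132 0.2463 0.0451] [array([514.5, 250.2]), array([48.8, 43. ]), np.float64(84.0)]
 mould 95 [0.5292 0.1569 0.0453] [array([530. , 159.4]), array([42.1, 42.6]), np.float64(85.0)]
 steel46 146
   40 [0.5321 0.183  0.0463] [array([533.5, 181.5]), array([21.1, 55.3]), np.float64(77.9)]
   30 [0.5449 0.0939 0.0464] [array([544.1,  92.2]), array([38.5, 15.5]), np.float64(85.0)]
   63 [0.507  0.0911 0.0459] [array([511.3,  96.8]), array([40.8, 30.6]), np.float64(84.3)]
 lever 64 [array([523.1,  66.5]), array([17.6, 69.4]), np.float64(0.4)]
 knob 18 [0.52922332 0.01132066 0.08629314]
```

Result: the clamped mould is the shortest (~41 mm), so the gap is 23.5 mm and the thick spacer (C at ~(0.5205,-0.327), heading 21°) should fit. The clamp heading is ~84.1°. Now I'll go above C.

```bash
cat >> h.py <<'E'
def pose():
    o=ctrl.get_obs(); w,x,y,z=o["eef_rot"]; return np.array(o["eef_pos"])*1000, np.degrees(2*np.arctan2(y,x)),o
def go(X,Y,Z,H):
    p,h,o=pose(); t=np.radians(h); dx,dy,dz=X-p[0],Y-p[1],Z-p[2]
    dh=(H-h+180)%360-180
    print("t",round(float(o["time_s"]),2),"at",p.round(1),"head",round(h,2),"-> shift",np.round([dx*np.cos(t)+dy*np.sin(t),dx*np.sin(t)-dy*np.cos(t),-dz],1),"turn",round(-np.radians(dh),3))
E
python3 - <<'E'
from h import *
go(520.6,-327,120,21)
E
```

```text
t 2.3 at [ 239.6 -522.7  231.3] head 24.63 -> shift [337.  -60.8 111.3] turn 0.063
```

Call:
move_arm:
  series:
    - [[0.6,337,-61,111,0.063],[0.6,337,-61,111,0.063],[0.6,337,-61,111,0.063],[0.6,337,-61,111,0.063],[0.6,337,-61,111,0.063],[0.6,337,-61,111,0.063],[0.6,337,-61,111,0.063],[0.6,337,-61,111,0.063],[0.6,337,-61,111,0.063],[0.6,337,-61,111,0.063]]

```text
time_s: 3.13
eef_pos: [0.5231, -0.3223, 0.118]
eef_rot: [-0.002, 0.983, 0.185, -0.0]
wrist_force: [-1.2, -0.5, -0.1]
opening: 0.6
grasp_force: 0.0
```

Run:
```python
from h import *
go(520.6,-327,43,21)
im,d=camera("side"); np.savez("side2.npz",im=im,d=d); W=cloud("side",d)
p=pose()[0]; u,v=proj("side",p/1000)[0]; print(u,v)
u,v=int(u),int(v); cv2.imwrite("pics/s2.png",cv2.convertScaleAbs(cv2.resize(im[v-60:v+60,u-60:u+60],(600,600),interpolation=2),alpha=1.2))
```

```text
t 3.13 at [ 523.1 -322.3  118. ] head 21.29 -> shift [-4.1  3.5 75. ] turn 0.005
280.65745398742325 254.68377348576718
```

View pics/s2.png

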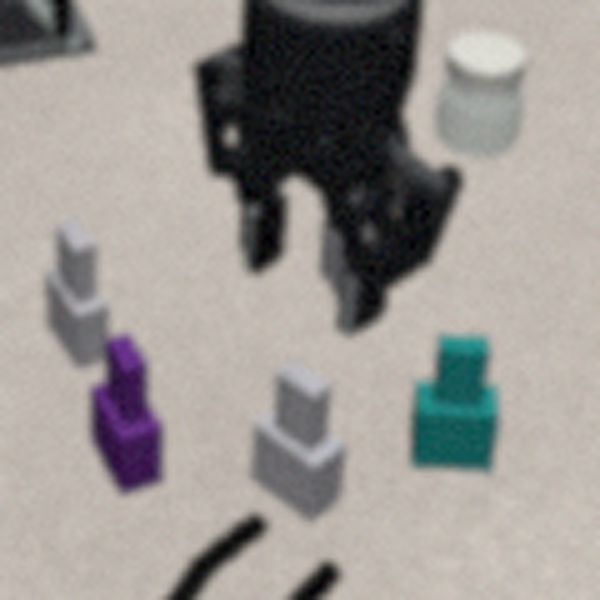

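The gripper is above spacer C, and its fingers straddle the tab direction (crop 260–360, tab at 300,390). Going down and gripping.

Call:
move_arm:
  series:
    - [[0.6,0,0,20,0],[0.6,0,0,50,0],[0.6,0,0,77,0],[0.6,0,0,77,0],[0.6,0,0,77,0],[0,0,0,77,0],[0,0,0,77,0],[0,0,0,77,0],[0,0,0,77,0],[0,0,0,77,0]]

```text
time_s: 4.02
eef_pos: [0.5217, -0.3283, 0.0458]
eef_rot: [0.002, 0.983, 0.182, 0.001]
wrist_force: [-1.2, -0.3, 7.0]
opening: 0.268
grasp_force: 59.9
```

Run:
```python
from h import *
go(520.6,-327,43,21); go(524.5,128.5,150,84.1)
```

```text
t 4.02 at [ 521.7 -328.3   45.8] head 21.02 -> shift [-0.5 -1.6  2.8] turn 0.0
t 4.02 at [ 521.7 -328.3   45.8] head 21.02 -> shift [ 166.5 -425.4 -104.2] turn -1.101
```

Call:
move_arm:
  series:
    - [[0,0,0,-30,0],[0,0,0,-70,0],[0,15,-38,-100,-0.1],[0,30,-76,-120,-0.2],[0,45,-114,-120,-0.32],[0,60,-152,-120,-0.44],[0,75,-190,-120,-0.56],[0,90,-228,-120,-0.68],[0,105,-266,-120,-0.8],[0,118,-304,-120,-0.92]]

```text
time_s: 4.85
eef_pos: [0.5218, -0.0048, 0.1642]
eef_rot: [0.001, 0.798, 0.602, 0.001]
wrist_force: [1.1, 0.4, -2.0]
opening: 0.269
grasp_force: 59.2
```

Run:
```python
from h import *
go(524.5,128.5,160,84.1)
```

```text
t 4.85 at [521.8  -4.8 164.2] head 74.06 -> shift [128.9 -34.    4.2] turn -0.175
```

Call:
move_arm:
  series:
    - [[0,31,-8,0,-0.05],[0,62,-17,0,-0.1],[0,94,-25,1,-0.14],[0,115,-31,2,-0.17],[0,125,-34,3,-0.181],[0,125,-34,3,-0.181],[0,125,-34,3,-0.181],[0,125,-34,3,-0.181],[0,125,-34,3,-0.181],[0,125,-34,3,-0.181]]

```text
time_s: 5.68
eef_pos: [0.5245, 0.1216, 0.1604]
eef_rot: [0.0, 0.743, 0.669, -0.0]
wrist_force: [-0.9, -0.3, -0.3]
opening: 0.269
grasp_force: 59.2
```

Run:
```python
from h import *
go(524.5,128.5,160,84.1)
for n in("top","side"):
    A=[camera(n) for _ in range(8)]
    im=np.mean([a[0].astype(float) for a in A],0); D=np.array([a[1] for a in A]); D[D==0]=np.nan
    d=np.nan_to_num(np.nanmedian(D,0)); np.savez(n+"3.npz",im=im,d=d); W=cloud(n,d)
    p=pose()[0]; m=(np.hypot(W[...,0]*1000-p[0],W[...,1]*1000-p[1])<50)
    for a,b in((.140,.165),(.118,.138)):
        k=m&(W[...,2]>a)&(W[...,2]<b); q=W[k]; print(n,a,len(q),len(q) and (q.mean(0).round(4),cv2.minAreaRect((q[:,:2]*1000).astype(np.float32))))
    r=proj(n,p/1000)[0].astype(int); c=im[r[1]-45:r[1]+55,r[0]-50:r[0]+50]
    cv2.imwrite(f"pics/{n}3.png",cv2.convertScaleAbs(cv2.resize(c,(560,560),interpolation=2),alpha=1.4)); print(r)
im=[cv2.imread(f"pics/{n}3.png")[:,:390] if 0 else cv2.resize(cv2.imread(f"pics/{n}3.png"),(400,400)) for n in("top","side")]
cv2.imwrite("pics/both3.png",np.hstack(im))
```

```text
t 5.68 at [524.5 121.6 160.4] head 83.98 -> shift [ 6.9 -0.7  0.4] turn -0.002
top 0.14 0 0
top 0.118 0 0
[185 208]
side 0.14 104 (array([0.5228, 0.1157, 0.1517]), ((524.6078491210938, 118.69741821289062), (18.92428207397461, 38.60349655151367), 83.6595458984375))
side 0.118 77 (array([0.5223, 0.1136, 0.1285]), ((520.8567504882812, 114.52853393554688), (17.24431037902832, 42.5712776184082), 60.55412292480469))
[217 155]
```

View pics/both3.png

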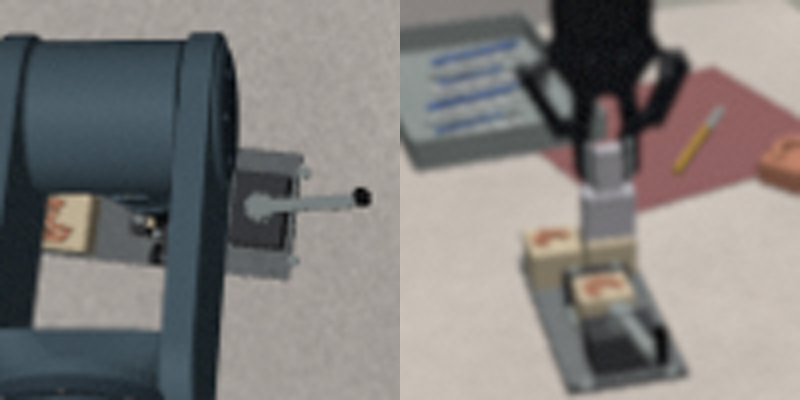

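The side view shows the spacer held upright at right-half (610,190), above the clamp. The top view is blocked by the arm. I'll measure the held spacer's front face in the side camera's frame, relative to the clamp parts from that same camera.

```bash
cat > held.py <<'E'
from h import *
e=np.array([np.cos(np.radians(84.1)),np.sin(np.radians(84.1))]); f=np.array([-e[1],e[0]])
def held(W,im,H0):
    # spacer base height H0 (mm): front face of block z H0+4..H0+34
    p=pose()[0]; s=W[...,:2]@e*1000; l=W[...,:2]@f*1000; z=W[...,2]*1000
    s0=p[:2]@e; l0=p[:2]@f
    g=(abs(s-s0)<25)&(abs(l-l0)<30)
    face=(g&(z>H0+4)&(z<H0+34)&(s<s0-4)).astype(np.uint8)
    er=cv2.erode(face,np.ones((3,3)))>0; face=face>0
    print("TCP s,l",s0.round(1),l0.round(1),"face n",face.sum(),er.sum(),"s mean",np.mean(s[er]).round(2),np.std(s[er]).round(2),"l range",l[face].min().round(1),l[face].max().round(1))
    A=np.c_[l[er],z[er],np.ones(er.sum())]; c=np.linalg.lstsq(A-[l0,H0+19,0],s[er],rcond=None)[0]; print("  slopes vs l,z",c.round(3))
    sh=g&(z>H0+35)&(z<H0+41); print("  shoulder s",np.percentile(s[sh],[2,50,98]).round(1),"l",np.percentile(l[sh],[2,98]).round(1), sh.sum())
if __name__=="__main__":
    d=np.load("side3.npz"); held(cloud("side",d["d"]),d["im"],114.6)
    d=np.load("side1.npz"); W=cloud("side",d["d"]); im=d["im"]
    s=W[...,:2]@e*1000; l=W[...,:2]@f*1000; z=W[...,2]*1000
    for nm,W2 in(("side",W),("top",cloud("top",np.load("top1.npz")["d"]))):
        s=W2[...,:2]@e*1000; l=W2[...,:2]@f*1000; z=W2[...,2]*1000
        g=(W2[...,0]>.45)&(W2[...,0]<.62)
        for tag,lo,hi,a,b in(("jaw top",43,49,140,180),("mould",43.5,60,188,232),("moulds far",40,60,270,340),("board",6,14,100,355)):
            k=g&(z>lo)&(z<hi)&(s>a)&(s<b); print(nm,tag,k.sum(),"s",np.percentile(s[k],[1,5,50,95,99]).round(1),"l",np.percentile(l[k],[1,5,50,95,99]).round(1))
E
python3 held.py
```

```text
TCP s,l 176.1 -508.8 face n 111 68 s mean 165.4 0.99 l range -528.7 -490.3
  slopes vs l,z [-2.2000e-02 -1.0000e-02  1.6539e+02]
  shoulder s [163.9 168.1 181.5] l [-528.7 -490.5] 38
side jaw top 51 s [140.7 141.9 154.2 166.4 167.1] l [-539.3 -538.  -500.7 -484.3 -483.6]
side mould 83 s [191.7 193.1 208.7 229.5 231.9] l [-532.7 -531.5 -511.2 -491.4 -489.8]
side moulds far 192 s [277.5 278.7 298.1 323.2 326.5] l [-558.1 -553.2 -507.2 -468.5 -465.2]
side board 338 s [117.4 123.5 187.4 277.7 314.3] l [-560.1 -558.2 -479.7 -462.1 -461.6]
top jaw top 138 s [140.5 141.5 157.3 168.5 169.5] l [-534.3 -532.7 -504.4 -480.8 -479. ]
top mould 150 s [194.7 196.2 213.8 230.  231.6] l [-527.8 -525.9 -506.2 -487.2 -484.9]
top moulds far 412 s [280.4 283.7 303.6 324.6 326. ] l [-552.3 -548.6 -500.9 -463.3 -459.9]
top board 1059 s [123.3 129.  212.9 307.7 337.3] l [-555.9 -553.3 -502.8 -458.4 -456.5]
```

Call:
move_arm:
  series:
    - [[0,2,1,15,0],[0,4,2,30,0],[0,4.4,1.7,45,0],[0,4.4,1.7,58,0],[0,4.4,1.7,58,0],[0,4.4,1.7,58,0],[0,4.4,1.7,58,0],[0,4.4,1.7,58,0],[0,4.4,1.7,58,0],[0,4.4,1.7,58,0]]

```text
time_s: 7.32
eef_pos: [0.5269, 0.127, 0.1031]
eef_rot: [0.0, 0.743, 0.67, 0.001]
wrist_force: [0.5, 0.2, -1.3]
opening: 0.267
grasp_force: 59.2
```

Run:
```python
from held import *
A=[camera("side") for _ in range(10)]
im=np.mean([a[0].astype(float) for a in A],0); D=np.array([a[1] for a in A]); D[D==0]=np.nan
d=np.nan_to_num(np.nanmedian(D,0)); np.savez("side4.npz",im=im,d=d); W=cloud("side",d)
p,h,o=pose(); print(o["time_s"],p.round(1),h.round(2)); held(W,im,p[2]-45.8)
s=W[...,:2]@e*1000; l=W[...,:2]@f*1000; z=W[...,2]*1000
g=(W[...,0]>.45)&(W[...,0]<.62)
k=g&(z>43)&(z<49)&(s>120)&(s<176); print("jaw",k.sum(),np.percentile(s[k],[1,5,50,95,99]).round(1))
r=proj("side",np.array([p[0],p[1],60])/1000)[0].astype(int); c=im[r[1]-35:r[1]+35,r[0]-35:r[0]+35]
cv2.imwrite("pics/s4.png",cv2.convertScaleAbs(cv2.resize(c,(600,600),interpolation=2),alpha=1.5)); print(r)
```

```text
7.8167 [526.4 127.  102.2] 84.1
TCP s,l 180.5 -510.5 face n 104 61 s mean 169.77 0.9 l range -531.7 -492.0
  slopes vs l,z [5.00000e-03 2.00000e-03 1.69771e+02]
  shoulder s [168.8 172.  189.9] l [-531.4 -492.4] 37
jaw 83 [127.9 129.1 145.3 165.1 166.6]
[219 182]
```

View pics/s4.png

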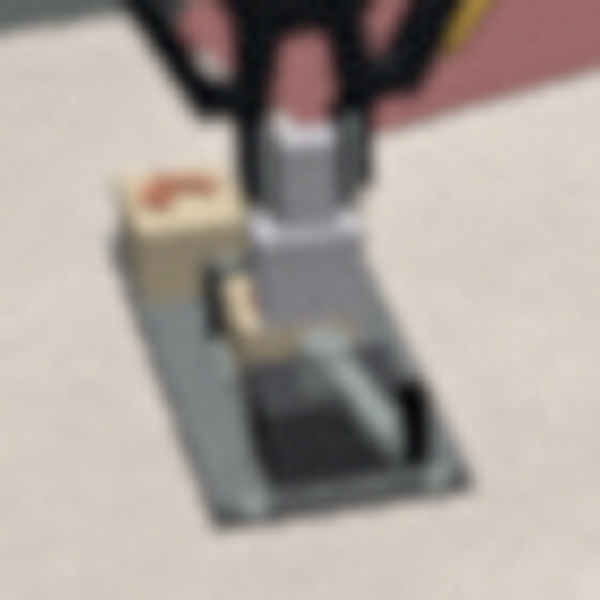

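The spacer sits over the gap at crop (305,280), just behind the lever boss; measurement gives its centre within ~0.7 mm of the gap centre. Lowering carefully.

Call:
move_arm:
  series:
    - [[0,-0.4,0,3,0],[0,-0.4,0,6,0],[0,-0.4,0,9,0],[0,-0.4,0,11,0],[0,-0.4,0,13,0],[0,-0.4,0,15,0],[0,-0.4,0,17,0],[0,-0.4,0,18,0],[0,-0.4,0,18,0],[0,-0.4,0,18,0]]

```text
time_s: 8.65
eef_pos: [0.5264, 0.1266, 0.0843]
eef_rot: [-0.0, 0.743, 0.67, -0.0]
wrist_force: [-0.7, 0.0, -0.6]
opening: 0.267
grasp_force: 59.2
```

Base is at ~38.5 mm, below the rims, with no force, so it is entering the gap. Continuing down.

Call:
move_arm:
  series:
    - [[0,0,0,4,0],[0,0,0,8,0],[0,0,0,12,0],[0,0,0,16,0],[0,0,0,20,0],[0,0,0,23,0],[0,0,0,25,0],[0,0,0,27,0],[0,0,0,28,0],[0,0,0,28,0]]

```text
time_s: 9.48
eef_pos: [0.5263, 0.1266, 0.0561]
eef_rot: [-0.0, 0.743, 0.67, -0.0]
wrist_force: [-0.5, -0.5, -0.6]
opening: 0.268
grasp_force: 59.3
```

Call:
move_arm:
  series:
    - [[0,0,0,0.5,0],[0,0,0,0.5,0],[0.5,0,0,0.5,0],[0.6,0,0,0.5,0],[0.6,0,0,0.5,0],[0.6,0,0,-10,0],[0.6,0,0,-40,0],[0.6,0,0,-80,0],[0.6,0,0,-110,0],[0.6,0,0,-110,0]]

```text
time_s: 10.32
eef_pos: [0.5309, 0.1269, 0.1745]
eef_rot: [0.004, 0.742, 0.67, 0.005]
wrist_force: [1.9, -0.3, 0.7]
opening: 0.594
grasp_force: 0.0
```

Run:
```python
from held import *
A=[camera("side") for _ in range(8)]
im=np.mean([a[0].astype(float) for a in A],0); D=np.array([a[1] for a in A]); D[D==0]=np.nan
d=np.nan_to_num(np.nanmedian(D,0)); np.savez("side5.npz",im=im,d=d); W=cloud("side",d)
p,h,o=pose(); print(o["time_s"],p.round(1),h.round(2))
s=W[...,:2]@e*1000; l=W[...,:2]@f*1000; z=W[...,2]*1000
g=(abs(s-180)<14)&(abs(l+511)<25)
for a,b in((44,52),(77,92)):
    k=g&(z>a)&(z<b); print(k.sum(),"s",np.percentile(s[k],[2,50,98]).round(1),"l",np.percentile(l[k],[2,98]).round(1),"z",np.percentile(z[k],[5,50,95]).round(1),cv2.minAreaRect(np.c_[s[k],l[k]].astype(np.float32)))
k=(z>80)&(abs(l+511)<60)&(s>60)&(s<130); print("knob",s[k].mean(),l[k].mean(),k.sum())
c=im[145:225,180:260]; cv2.imwrite("pics/s5.png",cv2.convertScaleAbs(cv2.resize(c,(600,600),interpolation=2),alpha=1.5))
```

```text
10.7167 [525.4 126.6 164.9] 84.1
30 s [168.9 175.1 192.1] l [-530.5 -490.8] z [45.4 48.4 51.1] ((180.61952209472656, -509.9416198730469), (42.65358352661133, 23.901668548583984), 86.81104278564453)
30 s [173.7 175.3 185.7] l [-522.9 -500.1] z [78.2 83.9 85.2] ((177.88377380371094, -512.034912109375), (22.432798385620117, 13.05407428741455), 71.71757507324219)
knob 116.47602899000348 -501.1129511805592 1582
```

View pics/s5.png

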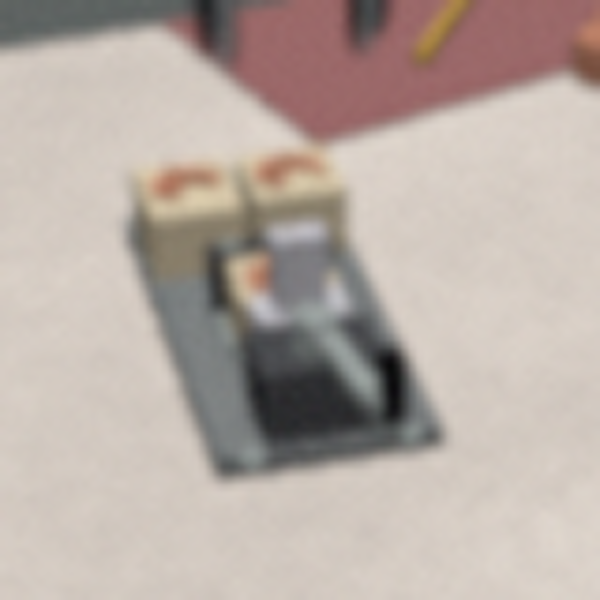

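The spacer is fully down: tab in the gap at crop (300,260), with the shoulder at 48 mm and the top at 84 mm. Now for the lever, which I estimate is at 0.17 rad. I'll plan a push with closed fingers from the clamp +y side.

```bash
cat >> h.py <<'E'
def wc(x,y): return 525.6+.1028*x-.9947*y, 115.0+.9947*x+.1028*y
def push(phi,gap):
    return wc(-22-80*np.cos(phi)-gap*np.sin(phi), -80*np.sin(phi)+gap*np.cos(phi))
E
python3 - <<'E'
from h import *
X,Y=push(.15,32); go(X,Y,165,84.1-90+8.6)
E
```

```text
t 10.72 at [525.4 126.6 164.9] head 84.1 -> shift [-1.174e+02 -1.830e+01 -1.000e-01] turn 1.421
```

Call:
move_arm:
  series:
    - [[0,-20,-3,0,0.12],[0,-40,-6,0,0.24],[0,-60,-9,0,0.36],[0,-80,-12,0,0.48],[0,-100,-16,0,0.6],[0,-117,-18,0,0.72],[0,-117,-18,0,0.84],[0,-117,-18,0,0.96],[0,-117,-18,0,1.08],[0,-117,-18,0,1.2]]

```text
time_s: 11.55
eef_pos: [0.4959, 0.0119, 0.1654]
eef_rot: [-0.0, 0.991, 0.13, -0.001]
wrist_force: [-0.6, 0.6, -0.0]
opening: -0.001
grasp_force: 0.0
```

Run:
```python
from h import *
X,Y=push(.15,32); go(X,Y,66,84.1-90+8.6)
```

```text
t 11.55 at [495.9  11.9 165.4] head 14.97 -> shift [-0.8  0.  99.4] turn 0.214
```

Call:
move_arm:
  series:
    - [[0,-0.5,0,20,0.1],[0,-0.5,0,40,0.21],[0,-0.5,0,60,0.21],[0,-0.5,0,80,0.21],[0,-0.5,0,92,0.21],[0,-0.5,0,99,0.21],[0,-0.5,0,99,0.21],[0,-0.5,0,99,0.21],[0,-0.5,0,99,0.21],[0,-0.5,0,99,0.21]]

```text
time_s: 12.38
eef_pos: [0.4967, 0.0118, 0.0683]
eef_rot: [0.0, 1.0, 0.029, 0.001]
wrist_force: [0.4, 0.2, 0.0]
opening: -0.003
grasp_force: 0.0
```

Run:
```python
from h import *
p,h,o=pose(); print(p.round(1),h.round(2),o["wrist_force"].round(1)); t=np.radians(h)
for phi,g in((.15,24),(.17,18),(.25,17.5),(.35,17.5),(.45,17.5),(.55,17.5),(.65,17.5),(.75,17.5)):
    X,Y=push(phi,g); dx,dy=X-p[0],Y-p[1]
    H=84.1-90+np.degrees(phi)
    print(phi,np.round([dx*np.cos(t)+dy*np.sin(t),dx*np.sin(t)-dy*np.cos(t)],1),round(-np.radians(H-h),3))
```

```text
[496.7  11.8  68.3] 3.32 [0.4 0.2 0. ]
0.15 [6.4 0.1] 0.011
0.17 [14.   0.5] -0.009
0.25 [20.9  1.6] -0.089
0.35 [29.1  2.2] -0.189
0.45 [37.3  2. ] -0.289
0.55 [45.4  1. ] -0.389
0.65 [53.4 -0.8] -0.489
0.75 [61.2 -3.4] -0.589
```

Call:
move_arm:
  series:
    - [[0,6,0,0,0],[0,14,0.5,0,0],[0,21,1.6,0,-0.09],[0,29,2.2,0,-0.19],[0,37.3,2,0,-0.29],[0,45.4,1,0,-0.39],[0,53.4,-0.8,0,-0.49],[0,61.2,-3.4,0,-0.59],[0,61.2,-3.4,0,-0.59],[0,61.2,-3.4,0,-0.59]]

```text
time_s: 13.22
eef_pos: [0.5576, 0.0189, 0.0675]
eef_rot: [0.0, 0.948, 0.317, 0.0]
wrist_force: [-0.4, 0.4, 0.4]
opening: -0.0
grasp_force: 0.0
```

Run:
```python
from h import *
p,h,o=pose(); print(p.round(1),h.round(2),o["wrist_force"].round(1)); t=np.radians(h)
im,d=camera("side"); W=cloud("side",d)
r=proj("side",p/1000)[0].astype(int); c=im[r[1]-40:r[1]+40,r[0]-40:r[0]+40]
cv2.imwrite("pics/s6.png",cv2.convertScaleAbs(cv2.resize(c,(600,600),interpolation=2),alpha=1.5))
for phi,g in((.75,17.5),(.85,17.5),(.95,17.5),(1.05,17.5),(1.15,17.5),(1.25,17.5),(1.35,17.5),(1.45,17.5),(1.5,17.5)):
    X,Y=push(phi,g); dx,dy=X-p[0],Y-p[1]
    H=84.1-90+np.degrees(phi)
    print(phi,np.round([dx*np.cos(t)+dy*np.sin(t),dx*np.sin(t)-dy*np.cos(t)],1),round(-np.radians(H-h),3))
```

```text
[557.6  18.9  67.5] 36.97 [-0.4  0.4  0.4]
0.75 [-0.1  0.2] -0.002
0.85 [7.9 1.5] -0.102
0.95 [16.1  2. ] -0.202
1.05 [24.3  1.7] -0.302
1.15 [32.4  0.6] -0.402
1.25 [40.4 -1.3] -0.502
1.35 [48.1 -4. ] -0.602
1.45 [55.5 -7.5] -0.702
1.5 [59.1 -9.5] -0.752
```

View pics/s6.png

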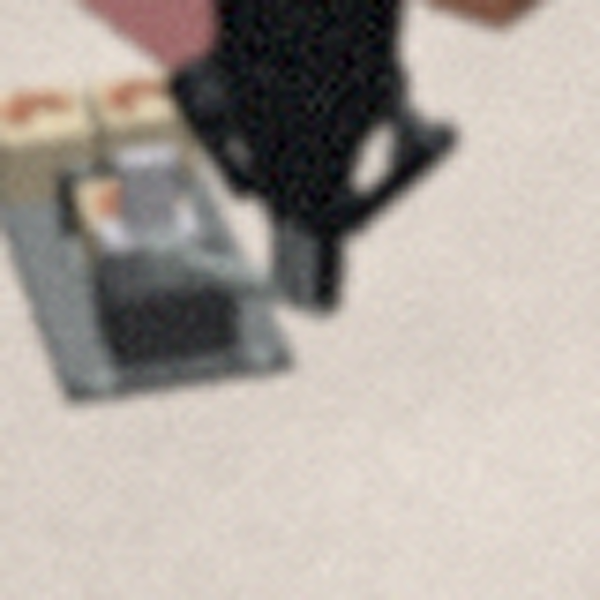

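The lever now points toward the gripper (arm end at crop 280,285), so the push is working. Continuing to ~1.45 rad.

Call:
move_arm:
  series:
    - [[0,8,1.5,0,-0.1],[0,16,2,0,-0.2],[0,24.3,1.7,0,-0.3],[0,32.4,0.6,0,-0.4],[0,40.4,-1.3,0,-0.5],[0,48,-4,0,-0.6],[0,52,-5.8,0,-0.65],[0,55.5,-7.5,0,-0.7],[0,55.5,-7.5,0,-0.7],[0,55.5,-7.5,0,-0.7]]

```text
time_s: 14.1
eef_pos: [0.5965, 0.0583, 0.0673]
eef_rot: [-0.0, 0.782, 0.623, 0.0]
wrist_force: [-0.3, -0.1, -0.1]
opening: -0.0
grasp_force: 0.0
```

Run:
```python
from held import *
p,h,o=pose(); print(p.round(1),h.round(2),o["wrist_force"].round(1)); t=np.radians(h)
X,Y=push(1.5,17.5); go(X,Y,p[2],84.1-90+np.degrees(1.5))
for n in("side","top"):
    im,d=camera(n); W=cloud(n,d)
    for r in outline_of("lever",n)[:2]:
        q=W[r["region"]]; q=q[(q[:,2]>.03)&(q[:,2]<.1)]*1000; k=q[q[:,2]>75]
        print(n,r["conf"],r["bbox"],"knob s,l",(k[:,:2]@e).mean()-168.4,(k[:,:2]@f).mean()+511,len(k))
```

```text
[596.5  58.3  67.3] 77.05 [-0.3 -0.1 -0.1]
t 14.1 at [596.5  58.3  67.3] head 77.05 -> shift [ 4.2  1.7 -0. ] turn -0.052
side 0.45 [232.6, 189.0, 29.5, 8.0] knob s,l nan nan 0
side 0.23 [221.1, 192.3, 46.9, 32.4] knob s,l nan nan 0<stdin>:8: RuntimeWarning: Mean of empty slice.
  ret = ret.dtype.type(ret / rcount)
```

Call:
move_arm:
  series:
    - [[0,1,0.5,0,-0.02],[0,2,1,0,-0.04],[0,3,1.4,0,-0.05],[0,4,1.7,0,-0.05],[0,4.5,1.7,0,-0.05],[0,5,1.7,0,-0.05],[0,5.5,1.7,0,-0.05],[0,6,1.7,0,-0.05],[0,6.5,1.7,0,-0.05],[0,7,1.7,0,-0.05]]

```text
time_s: 15.13
eef_pos: [0.5995, 0.0639, 0.0672]
eef_rot: [0.0, 0.765, 0.643, -0.001]
wrist_force: [-4.7, -7.8, 1.4]
opening: -0.0
grasp_force: 4.2
```

Call:
move_arm:
  series:
    - [[0,0.5,0,0,0],[0,1,0,0,0],[0,1.5,0,0,0],[0,1.5,0,0,0],[0,1.5,0,0,0],[0,1.5,0,0,0],[0,1.5,0,0,0],[0,1.5,0,0,0],[0,1.5,0,0,0],[0,1.5,0,0,0]]

```text
time_s: 15.97
eef_pos: [0.5995, 0.064, 0.0672]
eef_rot: [0.001, 0.766, 0.643, -0.002]
wrist_force: [-4.8, -10.4, 2.6]
opening: -0.002
grasp_force: 5.9
```

The TCP no longer advances, so the lever is on its stop. Backing off, raising and clearing the view.

Call:
move_arm:
  series:
    - [[0,-10,0,0,0],[0,-25,0,0,0],[0,-35,0,0,0],[0,-40,0,-30,0],[0,-50,0,-70,0],[0,-90,0,-100,0],[0,-130,0,-120,0],[0,-170,0,-120,0],[0,-210,0,-120,0],[0,-250,0,-120,0]]

```text
time_s: 16.8
eef_pos: [0.5582, -0.1768, 0.1888]
eef_rot: [0.001, 0.765, 0.644, 0.001]
wrist_force: [0.8, -0.6, -0.7]
opening: -0.004
grasp_force: 0.0
```

Run:
```python
from held import *
p,h,o=pose(); print(o["time_s"],p.round(1),h.round(2),o["wrist_force"].round(1))
out=[]
for n in("top","side"):
    A=[camera(n) for _ in range(8)]
    im=np.mean([a[0].astype(float) for a in A],0); D=np.array([a[1] for a in A]); D[D==0]=np.nan
    W=cloud(n,np.nan_to_num(np.nanmedian(D,0))); s=W[...,:2]@e*1000; l=W[...,:2]@f*1000; z=W[...,2]*1000
    l0,s0=(-506.3,170) if n=="top" else (-511.2,168.6)
    k=(z>75)&(z<100)&(s-s0<0)&(abs(s-s0+22)<40)&(l-l0<-60)&(l-l0>-110); 
    if k.any(): print(n,"knob clamp",(s[k]-s0).mean(),(l[k]-l0).mean(),"angle",np.arctan2(-(l[k]-l0).mean(),-((s[k]-s0).mean()+22)),k.sum())
    g=(abs(s-s0-12)<14)&(abs(l-l0)<25)
    for a,b in((44,52),(77,92)):
        k=g&(z>a)&(z<b); print(n,k.sum(),[np.round(x,1) for x in cv2.minAreaRect(np.c_[s[k]-s0,l[k]-l0].astype(np.float32))],np.median(z[k]))
    for nm,c in(("A",(.609,-.204)),("B",(.458,-.188))):
        m=(np.hypot(W[...,0]-c[0],W[...,1]-c[1])<.045)&(z>66)&(z<85); print(n,nm,W[m].mean(0).round(4) if m.any() else None)
    u,v=proj(n,[.55,.14,.03])[0].astype(int); c=im[v-40:v+40,u-50:u+50]; out.append(cv2.resize(np.clip(c*1.4,0,255).astype(np.uint8),(400,320),interpolation=2))
cv2.imwrite("pics/fin.png",np.hstack(out))
```

```text
16.8 [ 558.2 -176.8  188.8] 80.12 [ 0.8 -0.6 -0.7]
top knob clamp -28.61153251448605 -79.60216349548885 angle 1.487929333867364 14
top 58 [array([11.9,  0.8]), array([27.6, 46.7]), np.float64(0.4)] 47.737148821141986
top 35 [array([12.7, -0.7]), array([24.2, 11.5]), np.float64(86.9)] 83.85954952919587
top A None
top B None
side knob clamp -30.149851287624813 -79.52923509384658 angle 1.4686766282504133 20
side 30 [array([12.1, -0.2]), array([39.3, 21.2]), np.float64(88.5)] 48.71886997781704
side 29 [array([11.2, -0.8]), array([23.1, 12.6]), np.float64(83.5)] 83.5586503109623
side A [ 0.6123 -0.2071  0.073 ]
side B [ 0.4605 -0.19    0.0728]
```

View pics/fin.png

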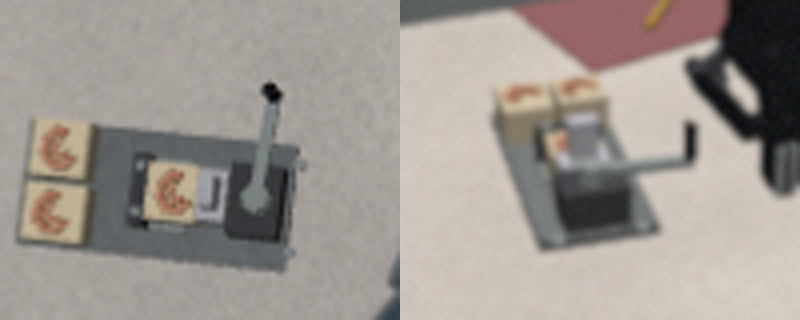

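The final picture shows the spacer seated in the gap (left 210,195) and the lever closed at ~1.49 rad (knob 270,92). The other two spacers are still standing at their starting places and the arm is clear. Handing in.

```bash
python3 -c "
from bench import order
print(order.hand_in())"
```

```text
the job is handed in; nothing more can be done
None
```

I handed the job in with spacer_thick fully down in the gap and the lever closed against its stop at about 1.49 rad. spacer_thin and spacer_mid are still upright where they started. I chose spacer_thick by measuring the clamped mould (about 41 mm, so a 23.5 mm gap) instead of trying all three, and I did not measure the plunger's grip force directly.

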